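Clip the jar tools onto the crate's snap hooks

TASK

The jarring is done, so hang up the two ringed tools on the snap hooks of the upended crate: the long wooden jar tongs on the higher hook and the short steel lid lifter on the lower one. Push each tool's ring down past the hook's sprung gate until the gate snaps shut behind it, and leave both tools hanging straight down, all but still. Leave everything else standing where it is.

Things in the scene. Friction and masses are not known exactly. Their poses are not given: they have to be found in the camera images.
- crate: Upended slatted wooden crate, fixed, 420 mm wide, 200 mm deep, 312 mm high, at the right of the work surface. Origin: centre of its underside. Its slatted face looks along its own -x (roughly world +y) and lies 100 mm from the origin; both snap hooks are screwed to that face, 180 mm apart (which one is left or right varies).
- hook_high_seat (a point): Higher steel snap hook, fixed to the crate's face; a round bar of 9 mm bent like a J with its mouth upward. This point: on the bar's centre line at the lowest place of the bend (231 mm above the work surface), 27.5 mm out from the crate's face. Axes: +x into the crate, z up, y sideways along the face. The hook lies in its x-z plane: the inner (mounting) limb runs up at x +20 mm, the outer limb at x -20 mm (31 mm clear between them); the bend has a 20 mm radius.
- hook_high_tip (a point): Topmost point of the higher hook's free tip (outer limb), 62.5 mm above and 25.5 mm outward (away from the crate) of its seat point. A level ring centred on this point and lowered straight down has its far side land in the mouth, in the middle of the gate. Axes as the seat.
- gate_high (a joint): Sprung gate of the higher hook, rad: 0 shut, grows as it is pushed inward and down, stop at 1.05. A 34 mm bar hinged on the inner limb 60 mm above the seat point, sloping down to the outer limb at 45 mm; 2 to 4 N at its middle open it. A level ring pushed down slips past its end 25 to 14 mm above the seat point (going to 13 mm is enough and clear of the bend); the gate then springs shut.
- hook_low_seat (a point): Lower snap hook, same make and size, its seat point 151 mm above the work surface. Point and axes as for the higher one.
- hook_low_tip (a point): Topmost point of the lower hook's free tip, 62.5 mm above and 25.5 mm outward of its seat point.
- gate_low (a joint): Sprung gate of the lower hook, same as the other gate.
- tongs_eye (a point): Wooden jar tongs, 213 mm long in all, 140 g, one rigid piece, lying flat: two light wooden arms on a dark spacer block with a steel ring at the head. This point: centre of the ring (wire 5.5 mm thick, 35 mm clear inside, 46.5 mm outside), 9 mm above the surface when lying. +x points from the tongs along their length out through the ring; z is the ring's axis (up when lying).
- tongs_grip (a point): Centre of the tongs' parallel-sided block, the place to grasp: 60 mm long, 34 mm wide, 18 mm high, its middle 60 mm behind the ring centre and 9 mm above the surface when lying. Beyond it the arms spread to 80 mm and end 130 mm from this point. +x points to the ring.
- lifter_eye (a point): Steel lid lifter, 133 mm long in all, 120 g, lying flat: finger ring, short wooden grip, steel blade with a turned lip. This point: centre of the ring (wire 5.5 mm, 35 mm clear inside, 46.5 mm outside), 8 mm above the surface when lying. +x points along the tool out through the ring; z is the ring's axis.
- lifter_grip (a point): Centre of the lifter's dark wooden grip, the place to grasp: 54 mm long, 22 mm wide, 16 mm high, its middle 58 mm behind the ring centre and 8 mm above the surface when lying. The blade ends 52 mm behind this point. Let go on its hook, it swings for 2 to 3 s before it settles. +x points to the ring.
- jar1: Empty open glass jar, 78 mm diameter, 110 mm high, loose bystander. Origin under its centre.
- jar2: Empty open glass jar like jar1, bystander.
- jar3: Empty open glass jar like jar1, bystander.
- crock: White ceramic crock, 124 mm diameter, 130 mm high, bystander. Origin under its centre.
- opener: Spring-loaded jar opener with two black grips, 200 mm long, up to 80 mm wide, 22 mm high, lying flat, bystander. Origin under its pivot; +x towards its jaws (reaching 75 mm), grips reaching 125 mm the other way.
- bands: Stack of three steel screw bands, 84 mm diameter, 45 mm high, bystander. Origin under its centre.
- preserve: Filled jar with a lid, 82 mm diameter, 125 mm high, bystander. Origin under its centre.
Not all that is in view belongs to the job. Leave any orange or purple look-alike of the part that bears lifter_eye alone.

How it is judged:
By the outcome, as a careful person would: the job done as asked, in the order asked, and still so for the second after the job is handed in, with the robot touching nothing.
It also fails if it takes over 72 s, if anything falls off the work surface, if the arm or the gripper's body presses on something with over 40 N, if the wrist force passes 120 N, or if a joint passes its speed limit or range.

ROBOT

A 6-joint arm with a two-finger parallel gripper is mounted at the origin on the work surface. World frame = base frame: x ahead of the robot, y to its left, z up, the work surface at z = 0. Lengths are in m, angles in degrees, forces in N, time in s.
With the tool pointing down it reaches from about 0.375 to 0.9 m from the base axis. Payload 3.1 kg.
Tool frame: the origin (TCP) lies between the finger pads; the fingertips stand 22 mm ahead of it and the grasp point (between the pads) lies 3 mm ahead of it (bot.tip_extent is the distance from the TCP to the fingertips, in m); y points along the fingers, z is the direction in which the jaws open and shut, and the axes are right-handed (so a half turn about y gives the same grasp; the last joint's range is limited). The gripper opens to 87 mm and grips with 3 to 60 N. Pads are 19 mm wide; open, the fingers measure 117 mm over their backs; the gripper's body (75 mm by 190 mm) begins 51 mm behind the grasp point.
Start: joints at [-79.383, 30.224, 82.088, -0, 67.689, -10.227], TCP at [0.222, -0.584, 0.245] pointing down, gripper open.
Joint ranges: [-176.69, 176.69], [-43.24, 126.21], [12.49, 139.97], [-82, 262], [0, 151.66], [-163.58, 163.58]. Speed limits (degrees/s): [159.86, 159.86, 180, 180, 180, 180].

INTERFACE

Orientations are given as a 3x3 rotation matrix whose columns are the frame's x, y, z axes.
In Python, from rig import bot, eyes, models gives the robot as it stands. The module is installed in compiled form; this text tells all that it offers.
- The arm moves only by the tool arm_command, never from a script. Its arguments are lists of equal length, an entry for each row: "translation": the shift along the tool's x, y, z each as a share of 0.08 m, from -1 to 1, a list of three; "rotation": the turn, a rotation vector about the tool's x, y, z each as a share of 60 degrees, from -1 to 1, a list of three; "grip": the closure, from -1 (fully open) to 1 (shut), so that 0 is half open. In form: {"translation": [[x, y, z], ...], "rotation": [[rx, ry, rz], ...], "grip": [grip, ...]}. A call has 1 to 5 rows; each row is the pose to reach, as a shift and turn from the pose commanded when the call began, along the tool's axes at that moment; what a row does not reach only later rows make up. A row lasts 1/10 s, in which the tool goes at most 50 mm and 8.59 degrees, less where a joint would pass 70% of its speed; a pose out of reach is approached as far as the arm can. A call with a number of a shift or a turn outside -1 to 1 is refused whole. A call with a gripper value outside its range is refused whole. The fingers move at their own pace and stop on an object; the grip force is fixed at half the most. Time passes only in rows, so rows that repeat a pose let the fingers close. It gives the time, the measured TCP pose, the force and the opening at its end, in the units of the state.
- bot.read_state(): the state, without advancing time (a new reading comes with each control period).
- eyes.capture(name): name is "scene" or "top" or "wrist"; returns a dict with "image" (480x640x3 uint8, blue, green, red), "mtx" (3x3 intrinsics, pixels), "rvec" (rotation vector, rad) and "tvec" (3), from world to camera coordinates, as OpenCV has them; the wrist camera has in their place "hand_eye" (4x4, takes a point from camera to tool coordinates, whose origin is the TCP and whose axes are the tool frame's). Camera axes: x right, y down, z forward; pixel columns grow to the right and rows downward; lengths in m; the calibration is good to about 2 mm. A picture is of the moment at which its call begins: read the wrist's pose just before it. There is no depth.
- bot.hand_in(): hands the job in, once; it reports no verdict.
Trained networks look in the newest picture that a camera, given by its name, has taken for a name from the list of things; names that differ only in an ending like _2 or _b are one class to them, and where a whole thing is asked for, a point or a joint stands for the part that bears it (a point fixed in the world has none). Each returns a list of dicts, best first, with "conf" (0 to 1); they miss things now and then, are a little off and sometimes report something else, mostly with a low value. They report only what shows in the picture. A call takes as long as a camera call. They do not tell look-alikes from the thing itself.
- models.recognise(camera, thing): "extent" ([left, top, right, bottom] as shares, 0 to 1, of the picture: columns of its width, rows of its height, round what is visible of it).
- models.spot_point(camera, thing): "point" ([column, row] as shares, 0 to 1, of the picture: columns of its width, rows of its height: a listed point, or the origin of a listed thing).
The state is a dict: "time_s": time; "joint_positions": joint angles; "qvel": joint speeds; "tau": joint torques, N m; "position": TCP position; "tcp_rot": TCP orientation; "force": force on the tool from outside, world axes, zero at the start; "moment": the same for the moment, N m; "opening": opening from 0.0 (shut) to 1.0 (fully open).
Only numpy, scipy, OpenCV 4.12 (cv2) and the standard library are available. Lean on these libraries where they do the work, as an engineer would, in place of code of your own. Each camera call takes 0.05 s, during which the arm holds its last target. There are 200 camera calls.

## Working session

There is one attempt and no reset: what is moved stays moved. The work goes in short steps, Python scripts to look and compute and a tool call to move; the robot and the scene stay as the last step left them, time stands still between calls to the robot, and variables do not carry over. Pictures are saved under pics/ and viewed, about 8 in all and at most 12, crops included, and the job is handed in when it is done.

Besides the shell and the picture viewer there is one more tool, called after "Request:" by a JSON object that holds its "op" and its "data", one argument or row to a line. arm_command: Moves the arm, as the interface text tells. Shift numbers are shares of 0.08 m and turn numbers shares of 60 degrees, none past 1 either way. Its arguments: {"type":"object","properties":{"translation":{"type":"array"},"rotation":{"type":"array"},"grip":{"type":"array"}},"required":["translation","rotation","grip"]}

```bash
mkdir -p pics
python3 - <<'E'
from rig import bot,eyes,models
import cv2,numpy as np
s=bot.read_state();print(s['time_s'],s['position'],np.round(s['tcp_rot'],3).tolist(),s['opening'],bot.tip_extent)
for c in ['scene','top']:
    d=eyes.capture(c);cv2.imwrite(f'pics/{c}0.png',d['image'])
    for t in ['tongs_eye','tongs_grip','lifter_eye','lifter_grip','hook_high_tip','hook_low_tip','hook_high_seat','hook_low_seat','crate']:
        print(c,t,[(np.round(np.array(p['point'])*[640,480]).tolist(),round(p['conf'],2)) for p in models.spot_point(c,t)[:3]])
E
```

```text
0.0 [ 0.2222963  -0.58340503  0.24358269] [[-0.935, -0.0, 0.356], [-0.356, 0.002, -0.935], [-0.0, -1.0, -0.002]] 0.9986913263606509 0.022
scene tongs_eye [([275.0, 283.0], 0.6)]
scene tongs_grip [([293.0, 271.0], 0.78)]
scene lifter_eye [([388.0, 241.0], 0.79), ([241.0, 232.0], 0.79), ([379.0, 195.0], 0.74)]
scene lifter_grip [([265.0, 234.0], 0.75), ([362.0, 192.0], 0.67)]
scene hook_high_tip [([164.0, 220.0], 0.62)]
scene hook_low_tip [([205.0, 305.0], 0.81)]
scene hook_high_seat [([159.0, 247.0], 0.92)]
scene hook_low_seat [([199.0, 323.0], 0.66), ([400.0, 228.0], 0.63)]
scene crate []
top tongs_eye [([380.0, 260.0], 0.93), ([477.0, 215.0], 0.55)]
top tongs_grip []
top lifter_eye [([247.0, 252.0], 0.86), ([221.0, 316.0], 0.84), ([389.0, 345.0], 0.57)]
top lifter_grip [([367.0, 338.0], 0.77), ([234.0, 329.0], 0.7), ([226.0, 261.0], 0.68)]
top hook_high_tip [([497.0, 303.0], 0.73)]
top hook_low_tip [([478.0, 218.0], 0.86)]
top hook_high_seat [([501.0, 305.0], 0.91)]
top hook_low_seat [([482.0, 221.0], 0.86)]
top crate []
```

View pics/scene0.png

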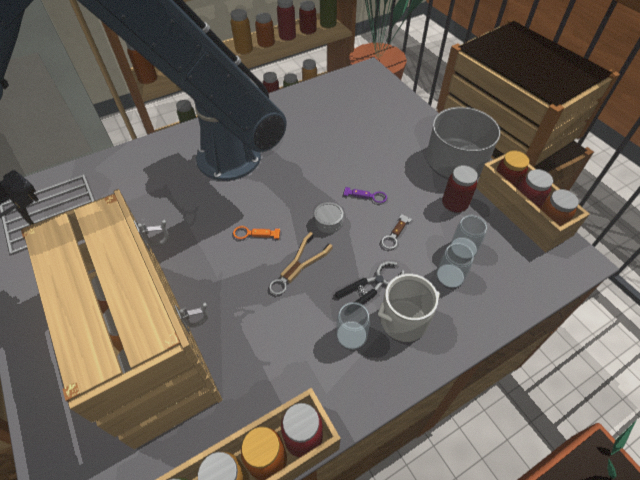

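View pics/top0.png

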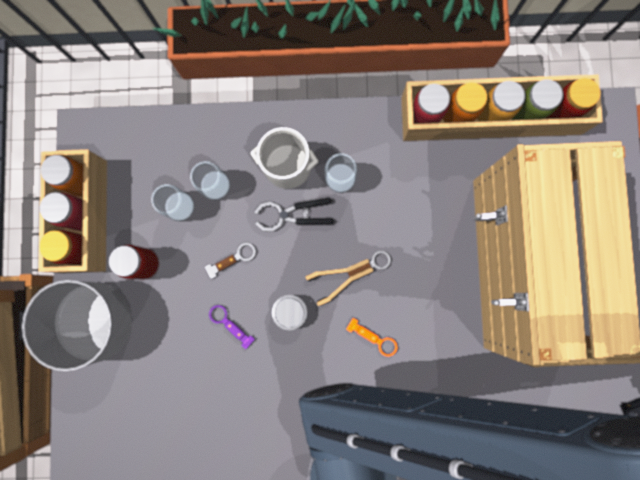

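```bash
cat > h.py <<'E'
import cv2,numpy as np
from scipy.optimize import least_squares
from rig import bot,eyes,models
def ray(d,p):
    R=cv2.Rodrigues(d['rvec'])[0];u=cv2.undistortPoints(np.array([[p]],float),d['mtx'],None)[0,0]
    return -R.T@np.ravel(d['tvec']),R.T@np.array([u[0],u[1],1])
def onz(d,p,z):
    o,v=ray(d,p);return o+v*(z-o[2])/v[2]
def proj(d,P): return cv2.projectPoints(np.array(P,float).reshape(-1,3),d['rvec'],d['tvec'],d['mtx'],None)[0][:,0]
def wristcam():
    s=bot.read_state();d=eyes.capture('wrist');T=np.eye(4);T[:3,:3]=s['tcp_rot'];T[:3,3]=s['position']
    M=np.linalg.inv(T@d['hand_eye']);d['rvec']=cv2.Rodrigues(M[:3,:3])[0];d['tvec']=M[:3,3];return s,d
def spots(c,t,n=3): return [(np.array(p['point'])*[640,480],round(p['conf'],2)) for p in models.spot_point(c,t)[:n]]
E
python3 - <<'E'
from h import *
S=eyes.capture('scene');T=eyes.capture('top')
print('tongs_eye',onz(S,(275,283),.009),onz(T,(380,260),.009));print('tongs grip',onz(S,(293,271),.009),onz(T,(360,272),.009))
print('lift eye',onz(S,(388,241),.008),onz(T,(247,252),.008));print('lift grip',onz(T,(226,261),.008))
def pts(q,yaw0=0):
    x,y,a=q;ix=np.array([np.cos(a),np.sin(a),0]);iy=np.array([-np.sin(a),np.cos(a),0])
    sg=[]
    m=np.array([x,y,0])  # midpoint of the seats
    side=np.sign(-iy[0])  # high is at lower x
    h=m+.09*side*iy+[0,0,.231];l=m-.09*side*iy+[0,0,.151]
    tip=-.0255*ix+np.array([0,0,.0625])
    return [h,l,h+tip,l+tip]
ob=[(T,[(501,305),(482,221),(497,303),(478,218)]),(S,[(159,247),(199,323),(164,220),(205,305)])]
f=lambda q:np.concatenate([(proj(d,pts(q))-np.array(o)).ravel() for d,o in ob])
r=least_squares(f,[.5,-.4,-np.pi/2],loss='soft_l1',x_scale=[.1,.1,1]);print(r.x,np.degrees(r.x[2]),np.round(f(r.x),1).reshape(-1,2).tolist());print(np.array(pts(r.x)))
for t in ['jar1','crock','opener','bands','preserve']:
    print(t,[(np.round(onz(T,p,0),3),c) for p,c in (spots('top',t))])
E
```

```text
tongs_eye [ 0.51314327 -0.0876646   0.009     ] [ 0.52501725 -0.0850248   0.009     ]
tongs grip [ 0.50439957 -0.02908848  0.009     ] [ 0.49644992 -0.03425219  0.009     ]
lift eye [0.55258666 0.25008464 0.008     ] [0.5545625  0.24824891 0.008     ]
lift grip [0.53331528 0.3017271  0.008     ]
[ 0.50972074 -0.30136362 -1.55040269] -88.83153091139528 [[-1.1, -2.8], [-0.3, -1.3], [0.2, 0.5], [0.2, -1.9], [0.1, -4.3], [-0.0, -0.5], [-2.0, 0.2], [-1.2, -2.1]]
[[ 0.41973946 -0.30319892  0.231     ]
 [ 0.59970203 -0.29952832  0.151     ]
 [ 0.41921946 -0.27770422  0.2935    ]
 [ 0.59918203 -0.27403362  0.2135    ]]
jar1 [(array([0.685, 0.414, 0.   ]), 0.85), (array([0.743, 0.324, 0.   ]), 0.85), (array([0.741, 0.009, 0.   ]), 0.73)]
crock [(array([0.775, 0.145, 0.   ]), 0.78)]
opener [(array([0.652, 0.165, 0.   ]), 0.66)]
bands [(array([0.403, 0.139, 0.   ]), 0.79)]
preserve []
```

Request:
{"op": "arm_command", "data": {
  "translation": [
    [0, -1, 0],
    [0, -1, 0],
    [0, -1, 0]
  ],
  "rotation": [
    [0, 0, 0],
    [0, 0, 0],
    [0, 0, 0]
  ],
  "grip": [-1, -1, -1]
}}

```text
time_s: 1.65
position: [0.2231, -0.5869, 0.3302]
tcp_rot: [[-0.935, 0.002, 0.356], [-0.356, -0.011, -0.934], [0.002, -1.0, 0.011]]
force: [-0.1, -1.1, 0.5]
opening: 0.999
```

Request:
{"op": "arm_command", "data": {
  "translation": [
    [0, -1, 0],
    [0, -1, 0],
    [0, -1, 0]
  ],
  "rotation": [
    [0, 0, 0],
    [0, 0, 0],
    [0, 0, 0]
  ],
  "grip": [-1, -1, -1]
}}

```text
time_s: 1.95
position: [0.2229, -0.586, 0.4095]
tcp_rot: [[-0.935, 0.002, 0.356], [-0.356, -0.01, -0.934], [0.002, -1.0, 0.01]]
force: [-1.0, 0.2, 0.4]
opening: 1.0
```

Request:
{"op": "arm_command", "data": {
  "translation": [
    [-1, 0, -1],
    [-1, 0, -1],
    [-1, 0, -1]
  ],
  "rotation": [
    [0, 0, 0],
    [0, 0, 0],
    [0, 0, 0]
  ],
  "grip": [-1, -1, -1]
}}

```text
time_s: 2.25
position: [0.2698, -0.4756, 0.4029]
tcp_rot: [[-0.934, -0.0, 0.358], [-0.358, 0.006, -0.934], [-0.002, -1.0, -0.006]]
force: [-0.9, -0.5, -0.2]
opening: 0.995
```

Request:
{"op": "arm_command", "data": {
  "translation": [
    [-1, 0, -1],
    [-1, 0, -1],
    [-1, 0, -1]
  ],
  "rotation": [
    [0, 0, 0],
    [0, 0, 0],
    [0, 0, 0]
  ],
  "grip": [-1, -1, -1]
}}

```text
time_s: 2.55
position: [0.3157, -0.373, 0.4033]
tcp_rot: [[-0.933, -0.001, 0.359], [-0.359, 0.004, -0.933], [-0.001, -1.0, -0.004]]
force: [-1.1, -0.1, 0.6]
opening: 0.998
```

Request:
{"op": "arm_command", "data": {
  "translation": [
    [-1, 0, -1],
    [-1, 0, -1],
    [-1, 0, -1]
  ],
  "rotation": [
    [0, 0, 0],
    [0, 0, 0],
    [0, 0, 0]
  ],
  "grip": [-1, -1, -1]
}}

```text
time_s: 2.85
position: [0.3618, -0.2708, 0.4036]
tcp_rot: [[-0.933, -0.001, 0.359], [-0.359, 0.003, -0.933], [-0.0, -1.0, -0.003]]
force: [0.5, -0.8, -0.4]
opening: 1.004
```

Request:
{"op": "arm_command", "data": {
  "translation": [
    [-1, 0, -1],
    [-1, 0, -1],
    [-1, 0, -1]
  ],
  "rotation": [
    [0, 0, 0],
    [0, 0, 0],
    [0, 0, 0]
  ],
  "grip": [-1, -1, -1]
}}

```text
time_s: 3.15
position: [0.4083, -0.1684, 0.4039]
tcp_rot: [[-0.933, -0.001, 0.359], [-0.359, 0.002, -0.933], [-0.0, -1.0, -0.002]]
force: [0.2, -0.1, -0.8]
opening: 1.003
```

Request:
{"op": "arm_command", "data": {
  "translation": [
    [-1, 0, -1],
    [-1, 0, -1],
    [-1, 0, -1]
  ],
  "rotation": [
    [0, 0, 0],
    [0, 0, 0],
    [0, 0, 0]
  ],
  "grip": [-1, -1, -1]
}}

```text
time_s: 3.45
position: [0.4551, -0.0656, 0.404]
tcp_rot: [[-0.933, -0.0, 0.359], [-0.359, 0.001, -0.933], [-0.0, -1.0, -0.001]]
force: [-0.9, -0.9, -0.3]
opening: 1.0
```

Request:
{"op": "arm_command", "data": {
  "translation": [
    [0, 0, 0],
    [0, 0, 0],
    [0, 0, 0],
    [0, 0, 0],
    [0, 0, 0]
  ],
  "rotation": [
    [0, -0.6, 0],
    [0, -0.6, 0],
    [0, -0.6, 0],
    [0, -0.6, 0],
    [0, -0.6, 0]
  ],
  "grip": [-1, -1, -1, -1, -1]
}}

```text
time_s: 3.95
position: [0.454, -0.0695, 0.404]
tcp_rot: [[-0.547, -0.001, 0.837], [-0.837, -0.001, -0.547], [0.001, -1.0, -0.0]]
force: [-0.7, -1.0, 0.1]
opening: 0.996
```

Request:
{"op": "arm_command", "data": {
  "translation": [
    [0, 0, 0],
    [0, 0, 0],
    [0, 0, 0],
    [0, 0, 0],
    [0, 0, 0]
  ],
  "rotation": [
    [0, -0.6, 0],
    [0, -0.6, 0],
    [0, -0.6, 0],
    [0, -0.6, 0],
    [0, -0.6, 0]
  ],
  "grip": [-1, -1, -1, -1, -1]
}}

```text
time_s: 4.45
position: [0.454, -0.069, 0.4042]
tcp_rot: [[0.048, -0.001, 0.999], [-0.999, -0.001, 0.048], [0.001, -1.0, -0.001]]
force: [0.4, 1.0, 0.2]
opening: 1.002
```

Request:
{"op": "arm_command", "data": {
  "translation": [
    [0, 0, 0],
    [0, 0, 0],
    [0, 0, 0],
    [0, 0, 0]
  ],
  "rotation": [
    [0, -0.4, 0],
    [0, -0.4, 0],
    [0, -0.4, 0],
    [0, -0.4, 0]
  ],
  "grip": [-1, -1, -1, -1]
}}

```text
time_s: 4.85
position: [0.454, -0.0686, 0.4044]
tcp_rot: [[0.448, -0.0, 0.894], [-0.894, -0.0, 0.448], [0.0, -1.0, -0.0]]
force: [0.4, -0.6, 0.6]
opening: 0.997
```

Run:
```python
from h import *
s,d=wristcam();cv2.imwrite('pics/w1.png',d['image']);print(np.round(d['hand_eye'],3).tolist())
for t,z in [('tongs_eye',.009),('tongs_grip',.009),('hook_high_tip',.2935),('hook_low_tip',.2135),('hook_high_seat',.231),('hook_low_seat',.151)]:
    print(t,[(np.round(p).tolist(),np.round(onz(d,p,z),4).tolist(),c) for p,c in spots('wrist',t)])
```

```text
[[0.001, 0.953, 0.304, -0.084], [-0.001, -0.304, 0.953, -0.14], [1.0, -0.002, 0.0, 0.001], [0.0, 0.0, 0.0, 1.0]]
tongs_eye [([359.0, 207.0], [0.5304, -0.086, 0.009], 0.73)]
tongs_grip [([357.0, 157.0], [0.4975, -0.0305, 0.009], 0.76), ([149.0, 451.0], [0.4201, -0.5923, 0.009], 0.64)]
hook_high_tip [([149.0, 452.0], [0.4193, -0.2752, 0.2935], 0.57)]
hook_low_tip []
hook_high_seat [([166.0, 416.0], [0.419, -0.2992, 0.231], 0.76)]
hook_low_seat [([338.0, 426.0], [0.6035, -0.3021, 0.151], 0.57), ([165.0, 418.0], [0.4203, -0.3797, 0.151], 0.55)]
```

View pics/w1.png

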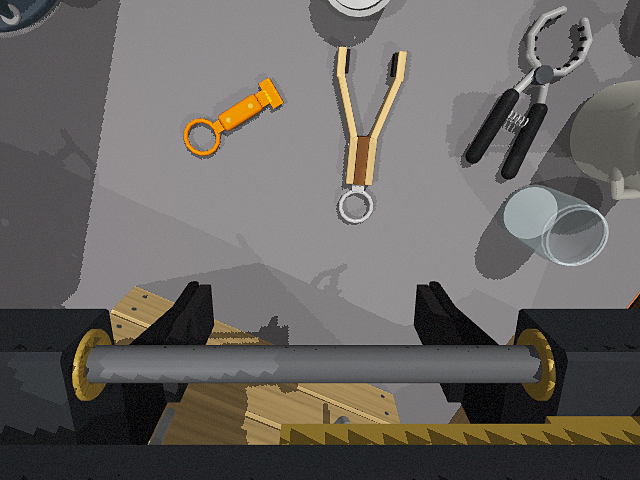

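Run:
```python
from h import *
s,d=wristcam()
P={k:onz(d,p,.012)[:2] for k,p in dict(ring=(357,205),blk=(361,160),L=(344,48),R=(403,52)).items()}
m=(P['L']+P['R'])/2;v=P['ring']-m;u=v/np.linalg.norm(v);print(P,np.linalg.norm(v),np.degrees(np.arctan2(u[1],u[0])))
g=P['ring']-.06*u;print('grip',g)
t=np.array([*g,.025]);print(s['tcp_rot'].T@(t-s['position']))
```

```text
{'ring': array([ 0.52661382, -0.08355372]), 'blk': array([ 0.50322786, -0.02985637]), 'L': array([0.42292605, 0.07562343]), 'R': array([0.48682586, 0.10290722])} 0.18711692419603987 -67.4564717051669
grip [ 0.5036107  -0.02813841]
[-0.013227    0.37952757  0.06234664]
```

Request:
{"op": "arm_command", "data": {
  "translation": [
    [-0.16, 1, 0.78],
    [-0.16, 1, 0.78],
    [-0.16, 1, 0.78]
  ],
  "rotation": [
    [0, 0.06, 0],
    [0, 0.06, 0],
    [0, 0.06, 0]
  ],
  "grip": [-1, -1, -1]
}}

```text
time_s: 5.55
position: [0.5029, -0.0262, 0.3196]
tcp_rot: [[0.396, -0.009, 0.918], [-0.918, 0.003, 0.396], [-0.007, -1.0, -0.007]]
force: [-0.2, -0.2, -0.0]
opening: 0.997
```

Request:
{"op": "arm_command", "data": {
  "translation": [
    [0, 1, 0],
    [0, 1, 0]
  ],
  "rotation": [
    [0, 0, 0],
    [0, 0, 0]
  ],
  "grip": [-1, -1]
}}

```text
time_s: 5.75
position: [0.5033, -0.0283, 0.2435]
tcp_rot: [[0.395, -0.001, 0.919], [-0.919, -0.0, 0.395], [-0.0, -1.0, -0.001]]
force: [-0.5, 0.5, -0.5]
opening: 1.004
```

Request:
{"op": "arm_command", "data": {
  "translation": [
    [0, 1, 0],
    [0, 1, 0],
    [0, 1, 0]
  ],
  "rotation": [
    [0, 0, 0],
    [0, 0, 0],
    [0, 0, 0]
  ],
  "grip": [-1, -1, -1]
}}

```text
time_s: 6.05
position: [0.5012, -0.0281, 0.1619]
tcp_rot: [[0.394, -0.008, 0.919], [-0.919, 0.002, 0.394], [-0.005, -1.0, -0.007]]
force: [-0.0, 0.0, -0.5]
opening: 0.999
```

Run:
```python
from h import *
s,d=wristcam();cv2.imwrite('pics/w2.png',d['image']);print(s['position'],np.degrees(np.arctan2(s['tcp_rot'][1][0],s['tcp_rot'][0][0])))
P=[]
for t in ['tongs_eye','tongs_grip']:
    print(t,[(np.round(p).tolist(),np.round(onz(d,p,.009),4).tolist(),c) for p,c in spots('wrist',t)])
```

```text
[ 0.50119785 -0.02812462  0.16189966] -66.78034900472447
tongs_eye []
tongs_grip [([312.0, 227.0], [0.5014, -0.032, 0.009], 0.66)]
```

View pics/w2.png

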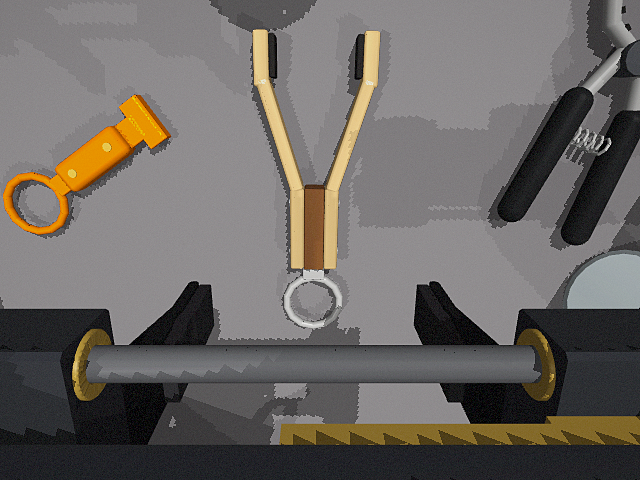

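Request:
{"op": "arm_command", "data": {
  "translation": [
    [0.04, 1, -0.02],
    [0.04, 1, -0.02],
    [0.04, 1, -0.02]
  ],
  "rotation": [
    [0, 0, 0],
    [0, 0, 0],
    [0, 0, 0]
  ],
  "grip": [-1, -1, -1]
}}

```text
time_s: 6.5
position: [0.5031, -0.032, 0.0838]
tcp_rot: [[0.394, -0.003, 0.919], [-0.919, 0.001, 0.394], [-0.002, -1.0, -0.002]]
force: [-0.7, 0.2, 0.2]
opening: 0.999
```

Request:
{"op": "arm_command", "data": {
  "translation": [
    [0, 0.35, 0],
    [0, 0.72, 0],
    [0, 0.72, 0],
    [0, 0.72, 0]
  ],
  "rotation": [
    [0, 0, 0],
    [0, 0, 0],
    [0, 0, 0],
    [0, 0, 0]
  ],
  "grip": [-1, -1, -1, -1]
}}

```text
time_s: 6.9
position: [0.5051, -0.0322, 0.0289]
tcp_rot: [[0.395, 0.003, 0.919], [-0.919, -0.001, 0.395], [0.002, -1.0, 0.002]]
force: [1.1, -0.0, 0.0]
opening: 0.996
```

Request:
{"op": "arm_command", "data": {
  "translation": [
    [0, 0, 0],
    [0, 0, 0],
    [0, 0, 0],
    [0, 0, 0],
    [0, 0, 0]
  ],
  "rotation": [
    [0, 0, 0],
    [0, 0, 0],
    [0, 0, 0],
    [0, 0, 0],
    [0, 0, 0]
  ],
  "grip": [1, 1, 1, 1, 1]
}}

```text
time_s: 7.4
position: [0.5037, -0.0319, 0.0273]
tcp_rot: [[0.395, 0.0, 0.919], [-0.919, -0.0, 0.395], [0.0, -1.0, 0.0]]
force: [-0.0, -0.7, 0.1]
opening: 0.63
```

Request:
{"op": "arm_command", "data": {
  "translation": [
    [0, 0, 0],
    [0, 0, 0],
    [0, 0, 0]
  ],
  "rotation": [
    [0, 0, 0],
    [0, 0, 0],
    [0, 0, 0]
  ],
  "grip": [1, 1, 1]
}}

```text
time_s: 7.7
position: [0.5034, -0.0319, 0.0268]
tcp_rot: [[0.395, -0.001, 0.919], [-0.919, 0.0, 0.395], [-0.0, -1.0, -0.001]]
force: [0.0, -1.5, 0.7]
opening: 0.389
```

Request:
{"op": "arm_command", "data": {
  "translation": [
    [0, -0.3, 0],
    [0, -1, 0],
    [0, -1, 0]
  ],
  "rotation": [
    [0, 0, 0],
    [0, 0, 0],
    [0, 0, 0]
  ],
  "grip": [1, 1, 1]
}}

```text
time_s: 8.0
position: [0.5061, -0.0325, 0.1106]
tcp_rot: [[0.395, 0.008, 0.919], [-0.919, -0.002, 0.395], [0.005, -1.0, 0.006]]
force: [0.7, 0.3, -1.8]
opening: 0.386
```

Request:
{"op": "arm_command", "data": {
  "translation": [
    [0, -1, 0],
    [0, -1, 0]
  ],
  "rotation": [
    [0, 0, 0],
    [0, 0, 0]
  ],
  "grip": [1, 1]
}}

```text
time_s: 8.2
position: [0.5036, -0.0318, 0.188]
tcp_rot: [[0.395, -0.0, 0.919], [-0.919, 0.0, 0.395], [-0.0, -1.0, -0.0]]
force: [1.0, -0.2, -1.1]
opening: 0.387
```

Request:
{"op": "arm_command", "data": {
  "translation": [
    [0.58, -1, -0.84],
    [0.58, -1, -0.84],
    [0.58, -1, -0.84]
  ],
  "rotation": [
    [0, 0, 0],
    [0, 0, 0],
    [0, 0, 0]
  ],
  "grip": [1, 1, 1]
}}

```text
time_s: 8.5
position: [0.4602, -0.1033, 0.2695]
tcp_rot: [[0.393, 0.004, 0.92], [-0.92, -0.003, 0.393], [0.005, -1.0, 0.003]]
force: [1.0, -0.3, -2.0]
opening: 0.388
```

Request:
{"op": "arm_command", "data": {
  "translation": [
    [0.58, -1, -0.84],
    [0.58, -1, -0.84],
    [0.58, -1, -0.84]
  ],
  "rotation": [
    [0, 0, 0],
    [0, 0, 0],
    [0, 0, 0]
  ],
  "grip": [1, 1, 1]
}}

```text
time_s: 8.8
position: [0.4168, -0.1728, 0.3491]
tcp_rot: [[0.392, 0.004, 0.92], [-0.92, -0.004, 0.392], [0.005, -1.0, 0.002]]
force: [1.3, -0.4, -1.6]
opening: 0.388
```

Request:
{"op": "arm_command", "data": {
  "translation": [
    [0, 0, 0],
    [0, 0, 0],
    [0, 0, 0],
    [0, 0, 0],
    [0, 0, 0]
  ],
  "rotation": [
    [0, 0.37, 0],
    [0, 0.37, 0],
    [0, 0.37, 0],
    [0, 0.37, 0],
    [0, 0.37, 0]
  ],
  "grip": [1, 1, 1, 1, 1]
}}

```text
time_s: 9.3
position: [0.4165, -0.1694, 0.3456]
tcp_rot: [[0.021, -0.002, 1.0], [-1.0, 0.002, 0.021], [-0.002, -1.0, -0.002]]
force: [-0.3, -0.4, -1.5]
opening: 0.386
```

Run:
```python
from h import *
s,d=wristcam();cv2.imwrite('pics/w3.png',d['image']);print(s['position'],s['opening'])
z=s['position'][2]-.0175
for t,z in [('tongs_eye',z),('tongs_grip',z),('hook_high_tip',.2935),('hook_high_seat',.231),('hook_low_tip',.2135),('hook_low_seat',.151)]:
    for c,D in (('wrist',d),):
        print(t,[(np.round(p).tolist(),np.round(onz(D,p,z),4).tolist(),c) for p,c in spots(c,t)])
S=eyes.capture('scene')
for t in ['tongs_eye','hook_high_tip','hook_high_seat','hook_low_tip','hook_low_seat']: print(t,[(np.round(p).tolist(),c) for p,c in spots('scene',t)])
```

```text
[ 0.41649069 -0.16937879  0.34562793] 0.38600884484238884
tongs_eye []
tongs_grip [([310.0, 308.0], [0.4154, -0.1676, 0.3281], 0.8)]
hook_high_tip []
hook_high_seat [([311.0, 410.0], [0.4176, -0.3019, 0.231], 0.69)]
hook_low_tip []
hook_low_seat []
tongs_eye [([181.0, 201.0], 0.86)]
hook_high_tip [([161.0, 220.0], 0.68)]
hook_high_seat [([157.0, 246.0], 0.77), ([164.0, 217.0], 0.17)]
hook_low_tip [([202.0, 306.0], 0.74)]
hook_low_seat [([198.0, 322.0], 0.83)]
```

View pics/w3.png

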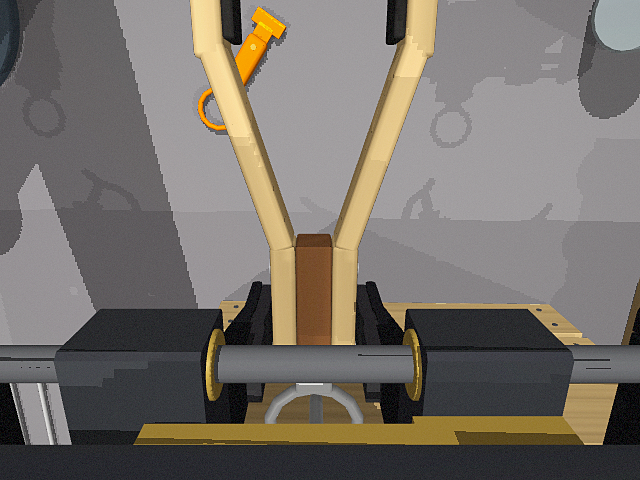

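Run:
```python
from h import *
s,d=wristcam();S=eyes.capture('scene');z=s['position'][2]-.0175;print(s['position'])
p=spots('scene','tongs_eye')[0][0];print('scene eye',p,onz(S,p,z))
for q in [(314,388),(296,398),(314,247),(278,247),(352,247)]: print(q,onz(d,q,z),onz(d,q,z+.009))
# ring circle fit: outer pts in wrist
print('tip',onz(d,(316,398),.2935),'hightip proj',proj(d,[[.4192,-.2762,.2935]]))
# where ring predicted at 60-ish
for L in (.055,.0575,.06):
    c=np.array(s['position'])+[0.021*L,-L,-.0175];print(L,proj(d,c),proj(d,c+[0,.02325,0]),proj(S,c))
im=d['image'][360:440,240:390];cv2.imwrite('pics/c3.png',cv2.resize(im,None,fx=5,fy=5,interpolation=2))
I=S['image'][170:270,120:240];cv2.imwrite('pics/c3s.png',np.vstack([cv2.resize(I,(720,600))]))
```

```text
[ 0.41673502 -0.17022298  0.34702105]
scene eye [179.52  198.384] [ 0.41469817 -0.2280925   0.32952105]
(314, 388) [ 0.41819165 -0.20858236  0.32952105] [ 0.41804972 -0.20157408  0.33852105]
(296, 398) [ 0.41014409 -0.21408839  0.32952105] [ 0.41046083 -0.20676629  0.33852105]
(314, 247) [ 0.41704198 -0.14155197  0.32952105] [ 0.41696558 -0.13836416  0.33852105]
(278, 247) [ 0.40265183 -0.14178706  0.32952105] [ 0.4033956  -0.13858585  0.33852105]
(352, 247) [ 0.43223522 -0.14130376  0.32952105] [ 0.43129286 -0.13813009  0.33852105]
tip [ 0.41998381 -0.24321894  0.2935    ] hightip proj [[313.58863094 445.43498246]]
0.055 [[312.72524098 418.37832621]] [[313.5756437  375.46350846]] [[181.37898983 198.85083567]]
0.0575 [[312.7510474  422.80806764]] [[313.59896683 380.23530566]] [[180.23189624 199.32704613]]
0.06 [[312.77665231 427.20322105]] [[313.62210099 384.96844089]] [[179.0828103 199.8040837]]
```

View pics/c3s.png

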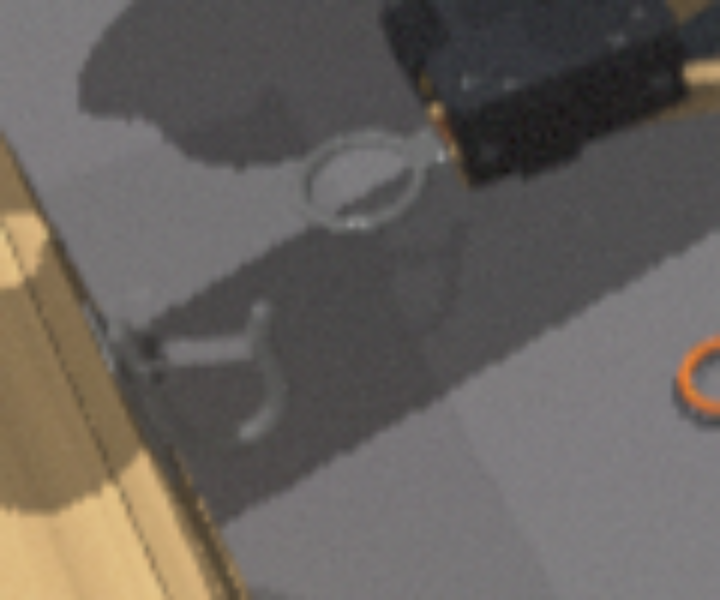

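Request:
{"op": "arm_command", "data": {
  "translation": [
    [0.3, 0, 0.02],
    [0.59, 0, 0.02],
    [0.59, 0, 0.02],
    [0.59, 0.25, 0.02],
    [0.59, 0.25, 0.02]
  ],
  "rotation": [
    [0, 0, 0],
    [0, 0, 0],
    [0, 0, 0],
    [0, 0, 0],
    [0, 0, 0]
  ],
  "grip": [1, 1, 1, 1, 1]
}}

```text
time_s: 10.6
position: [0.4177, -0.2159, 0.325]
tcp_rot: [[0.018, -0.004, 1.0], [-1.0, 0.004, 0.018], [-0.004, -1.0, -0.004]]
force: [0.6, 1.0, -2.5]
opening: 0.386
```

Run:
```python
from h import *
S=eyes.capture('scene');s=bot.read_state();print(s['position'],np.round(s['tcp_rot'],3).tolist())
z=s['position'][2]-.0175
for t in ['tongs_eye','hook_high_tip','hook_high_seat']: print(t,[(np.round(p,1).tolist(),c) for p,c in spots('scene',t)])
c=np.array(s['position'])+[0.021*.0583,-.0583,-.0175];print('ring pred',c,proj(S,c),'tip',proj(S,[.4192,-.2755,.2935]))
I=S['image'][180:270,120:228];cv2.imwrite('pics/s4.png',cv2.resize(I,(720,600)))
```

```text
[ 0.41829737 -0.21621791  0.32602557] [[0.018, -0.003, 1.0], [-1.0, 0.003, 0.018], [-0.003, -1.0, -0.003]]
tongs_eye [([161.3, 215.1], 0.57)]
hook_high_tip [([162.9, 221.2], 0.63)]
hook_high_seat [([160.2, 245.9], 0.91)]
ring pred [ 0.41952167 -0.27451791  0.30852557] [[161.47835304 215.12360074]] tip [[163.05392993 219.73996144]]
```

View pics/s4.png

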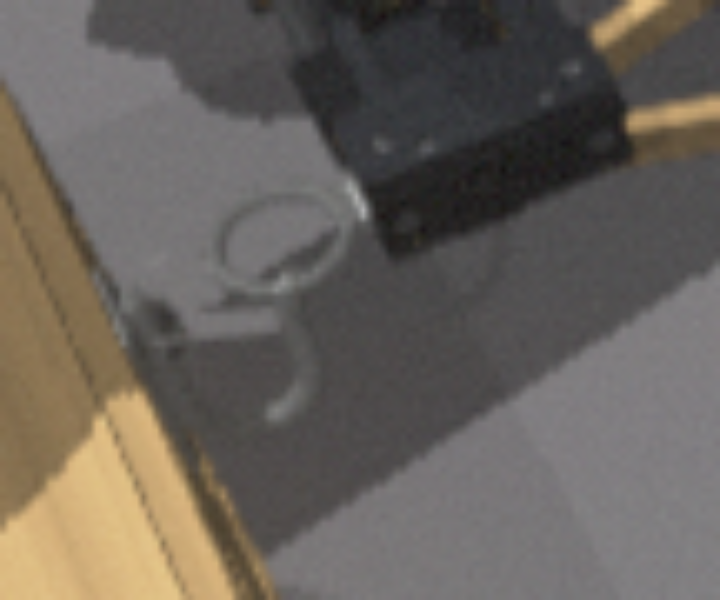

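Request:
{"op": "arm_command", "data": {
  "translation": [
    [0, 0.15, 0],
    [0, 0.3, 0],
    [0, 0.45, 0],
    [0, 0.6, 0],
    [0, 0.6, 0]
  ],
  "rotation": [
    [0, 0, 0],
    [0, 0, 0],
    [0, 0, 0],
    [0, 0, 0],
    [0, 0, 0]
  ],
  "grip": [1, 1, 1, 1, 1]
}}

```text
time_s: 11.3
position: [0.4186, -0.2159, 0.2782]
tcp_rot: [[0.018, -0.002, 1.0], [-1.0, 0.003, 0.018], [-0.004, -1.0, -0.002]]
force: [0.2, 2.9, -3.9]
opening: 0.389
```

Request:
{"op": "arm_command", "data": {
  "translation": [
    [0, 0.1, 0],
    [0, 0.23, 0],
    [0, 0.23, 0]
  ],
  "rotation": [
    [0, 0, 0],
    [0, 0, 0],
    [0, 0, 0]
  ],
  "grip": [1, 1, 1]
}}

```text
time_s: 11.6
position: [0.4187, -0.2172, 0.2596]
tcp_rot: [[0.018, -0.002, 1.0], [-1.0, 0.001, 0.018], [-0.001, -1.0, -0.002]]
force: [-0.5, 0.1, -1.1]
opening: 0.388
```

Run:
```python
from h import *
S=eyes.capture('scene');s=bot.read_state();print(s['position'],s['force'],np.round(s['tcp_rot'],3).tolist())
I=S['image'][180:270,120:228];cv2.imwrite('pics/s5.png',cv2.resize(I,(720,600)))
```

```text
[ 0.41898502 -0.21732523  0.26010092] [-0.86796066 -0.89257421 -1.39859737] [[0.018, -0.001, 1.0], [-1.0, 0.0, 0.018], [-0.0, -1.0, -0.001]]
```

View pics/s5.png

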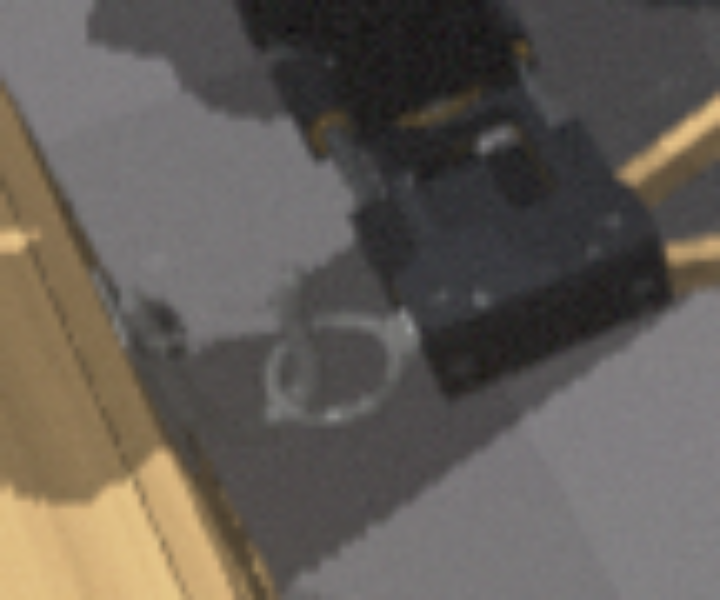

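Request:
{"op": "arm_command", "data": {
  "translation": [
    [0, 0, 0],
    [0, 0, 0],
    [0, 0, 0],
    [0, 0, 0],
    [0, 0, 0]
  ],
  "rotation": [
    [0, 0, 0],
    [0, 0, 0],
    [0, 0, 0],
    [0, 0, 0],
    [0, 0, 0]
  ],
  "grip": [-1, -1, -1, -1, -1]
}}

```text
time_s: 12.15
position: [0.4193, -0.2175, 0.2608]
tcp_rot: [[0.018, 0.0, 1.0], [-1.0, -0.0, 0.018], [0.0, -1.0, 0.0]]
force: [0.2, 0.1, -0.1]
opening: 0.756
```

Request:
{"op": "arm_command", "data": {
  "translation": [
    [0, 0, 0],
    [0, 0, 0],
    [0, 0, 0],
    [0, 0, 0],
    [0, 0, 0]
  ],
  "rotation": [
    [0, 0, 0],
    [0, 0, 0],
    [0, 0, 0],
    [0, 0, 0],
    [0, 0, 0]
  ],
  "grip": [-1, -1, -1, -1, -1]
}}

```text
time_s: 12.65
position: [0.4192, -0.2173, 0.2605]
tcp_rot: [[0.018, -0.0, 1.0], [-1.0, 0.0, 0.018], [-0.0, -1.0, -0.0]]
force: [-0.1, -0.3, 0.2]
opening: 0.995
```

Run:
```python
from h import *
S=eyes.capture('scene');s=bot.read_state();print(s['position'],s['force'],s['opening'])
I=S['image'][170:320,100:300];cv2.imwrite('pics/s6.png',cv2.resize(I,(800,600)))
for t in ['tongs_eye','tongs_grip','hook_high_tip','hook_high_seat']: print(t,[(np.round(p,1).tolist(),c) for p,c in spots('scene',t)])
```

```text
[ 0.41920039 -0.21735245  0.26054812] [-0.18159978  0.20111435  0.27175143] 0.9973055282356995
tongs_eye [([158.6, 246.3], 0.79), ([397.9, 227.7], 0.16)]
tongs_grip [([164.1, 265.5], 0.79)]
hook_high_tip [([160.9, 221.9], 0.75)]
hook_high_seat [([157.6, 244.2], 0.66)]
```

View pics/s6.png

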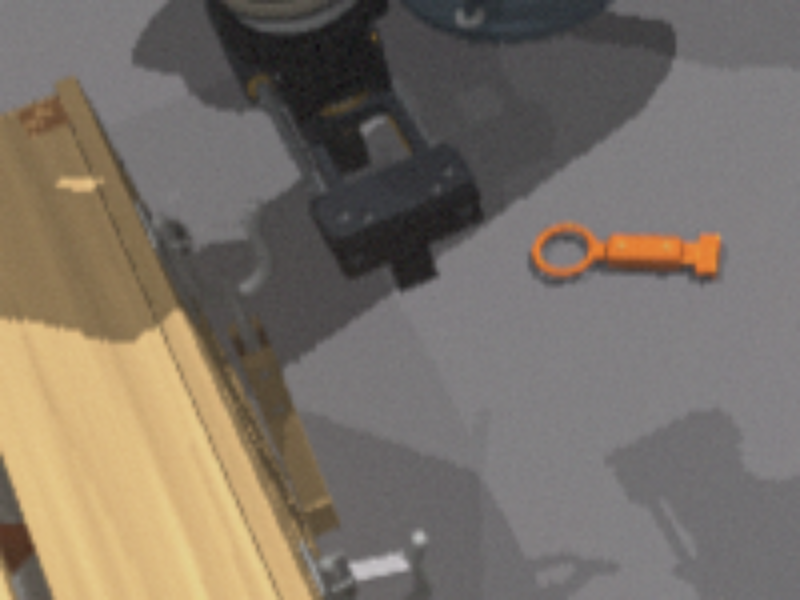

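Request:
{"op": "arm_command", "data": {
  "translation": [
    [0, -0.5, 0],
    [0, -1, 0],
    [0, -1, 0]
  ],
  "rotation": [
    [0, 0, 0],
    [0, 0, 0],
    [0, 0, 0]
  ],
  "grip": [-1, -1, -1]
}}

```text
time_s: 13.2
position: [0.4218, -0.2195, 0.3457]
tcp_rot: [[0.018, 0.009, 1.0], [-1.0, -0.008, 0.018], [0.008, -1.0, 0.009]]
force: [1.1, -0.5, 0.4]
opening: 0.998
```

Request:
{"op": "arm_command", "data": {
  "translation": [
    [-1, 0, 0.2],
    [-1, 0, 0.2]
  ],
  "rotation": [
    [0, 0, 0],
    [0, 0, 0]
  ],
  "grip": [-1, -1]
}}

```text
time_s: 13.4
position: [0.4333, -0.1357, 0.3402]
tcp_rot: [[0.016, -0.0, 1.0], [-1.0, 0.001, 0.016], [-0.001, -1.0, -0.0]]
force: [-0.3, -0.1, 0.0]
opening: 0.999
```

Request:
{"op": "arm_command", "data": {
  "translation": [
    [-1, 0, 0.2],
    [-1, 0, 0.2]
  ],
  "rotation": [
    [0, 0, 0],
    [0, 0, 0]
  ],
  "grip": [-1, -1]
}}

```text
time_s: 13.6
position: [0.4477, -0.0542, 0.3399]
tcp_rot: [[0.019, -0.001, 1.0], [-1.0, 0.001, 0.019], [-0.001, -1.0, -0.001]]
force: [1.0, -0.6, -0.1]
opening: 1.0
```

Request:
{"op": "arm_command", "data": {
  "translation": [
    [-1, 0, 0.2],
    [-1, 0, 0.2]
  ],
  "rotation": [
    [0, 0, 0],
    [0, 0, 0]
  ],
  "grip": [-1, -1]
}}

```text
time_s: 13.8
position: [0.4624, 0.0261, 0.34]
tcp_rot: [[0.019, -0.001, 1.0], [-1.0, 0.001, 0.019], [-0.001, -1.0, -0.001]]
force: [-0.2, -0.7, -0.2]
opening: 1.0
```

Request:
{"op": "arm_command", "data": {
  "translation": [
    [-1, 0, 0.2],
    [-1, 0, 0.2]
  ],
  "rotation": [
    [0, 0, 0],
    [0, 0, 0]
  ],
  "grip": [-1, -1]
}}

```text
time_s: 14.0
position: [0.4771, 0.1064, 0.3399]
tcp_rot: [[0.02, -0.001, 1.0], [-1.0, 0.001, 0.02], [-0.001, -1.0, -0.001]]
force: [0.7, -0.4, -0.1]
opening: 0.997
```

Request:
{"op": "arm_command", "data": {
  "translation": [
    [-1, 0, 0.2],
    [-1, 0, 0.2]
  ],
  "rotation": [
    [0, 0, 0],
    [0, 0, 0]
  ],
  "grip": [-1, -1]
}}

```text
time_s: 14.2
position: [0.4917, 0.1868, 0.3399]
tcp_rot: [[0.02, -0.001, 1.0], [-1.0, 0.001, 0.02], [-0.001, -1.0, -0.001]]
force: [0.6, 0.1, -1.0]
opening: 0.998
```

Request:
{"op": "arm_command", "data": {
  "translation": [
    [-1, 0, 0.4],
    [-1, 0, 0.4],
    [-1, 0, 0.4]
  ],
  "rotation": [
    [0, 0, 0],
    [0, 0, 0],
    [0, 0, 0]
  ],
  "grip": [-1, -1, -1]
}}

```text
time_s: 14.5
position: [0.5233, 0.2685, 0.3393]
tcp_rot: [[0.023, 0.0, 1.0], [-1.0, 0.002, 0.023], [-0.002, -1.0, 0.0]]
force: [-0.8, -0.8, -0.8]
opening: 1.0
```

Request:
{"op": "arm_command", "data": {
  "translation": [
    [0, 0, 0],
    [0, 0, 0],
    [0, 0, 0],
    [0, 0, 0],
    [0, 0, 0]
  ],
  "rotation": [
    [0, -0.34, 0],
    [0, -0.34, 0],
    [0, -0.34, 0],
    [0, -0.34, 0],
    [0, -0.34, 0]
  ],
  "grip": [-1, -1, -1, -1, -1]
}}

```text
time_s: 15.0
position: [0.5221, 0.2639, 0.3401]
tcp_rot: [[0.364, -0.001, 0.931], [-0.931, -0.0, 0.364], [0.0, -1.0, -0.001]]
force: [-0.3, 0.8, 1.3]
opening: 0.999
```

Run:
```python
from h import *
s,d=wristcam();cv2.imwrite('pics/w7.png',d['image']);print(s['position'],np.round(s['tcp_rot'],3).tolist())
for t in ['lifter_eye','lifter_grip']:
    print(t,[(np.round(p,1).tolist(),np.round(onz(d,p,.008),4).tolist(),np.round(s['tcp_rot'].T@(onz(d,p,.008)-s['position']),4).tolist(),c) for p,c in spots('wrist',t)])
```

```text
[0.52207028 0.26392195 0.34009391] [[0.364, -0.001, 0.931], [-0.931, -0.0, 0.364], [0.0, -1.0, -0.001]]
lifter_eye [([336.0, 198.4], [0.5555, 0.2514, 0.008], [0.0238, 0.3321, 0.027], 0.67), ([228.2, 87.6], [0.4029, 0.3216, 0.008], [-0.0971, 0.3322, -0.0897], 0.61)]
lifter_grip [([181.7, 110.3], [0.363, 0.2812, 0.008], [-0.074, 0.3322, -0.1415], 0.89), ([331.8, 148.0], [0.5295, 0.3028, 0.008], [-0.0335, 0.3321, 0.0214], 0.82)]
```

View pics/w7.png

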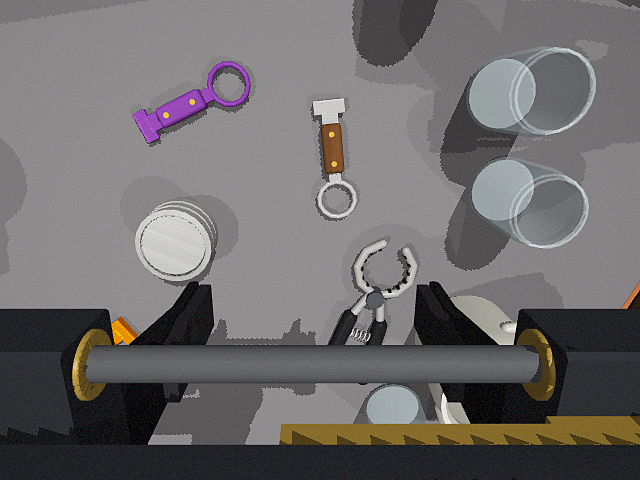

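Request:
{"op": "arm_command", "data": {
  "translation": [
    [-0.41, 1, 0.27],
    [-0.41, 1, 0.27],
    [-0.41, 1, 0.27]
  ],
  "rotation": [
    [0, -0.09, 0],
    [0, -0.09, 0],
    [0, -0.09, 0]
  ],
  "grip": [-1, -1, -1]
}}

```text
time_s: 15.45
position: [0.5276, 0.3032, 0.2552]
tcp_rot: [[0.452, -0.01, 0.892], [-0.892, -0.003, 0.452], [-0.002, -1.0, -0.011]]
force: [-0.9, 0.6, -0.1]
opening: 1.0
```

Request:
{"op": "arm_command", "data": {
  "translation": [
    [0, 1, 0],
    [0, 1, 0],
    [0, 1, 0],
    [0, 1, 0]
  ],
  "rotation": [
    [0, 0, 0],
    [0, 0, 0],
    [0, 0, 0],
    [0, 0, 0]
  ],
  "grip": [-1, -1, -1, -1]
}}

```text
time_s: 15.85
position: [0.5315, 0.3029, 0.182]
tcp_rot: [[0.451, 0.002, 0.892], [-0.892, 0.0, 0.451], [0.0, -1.0, 0.002]]
force: [0.5, 0.2, 0.8]
opening: 1.002
```

Run:
```python
from h import *
s,d=wristcam();cv2.imwrite('pics/w8.png',d['image']);print(s['position'],np.round(s['tcp_rot'],3).tolist())
for t in ['lifter_eye','lifter_grip']:
    print(t,[(np.round(p,1).tolist(),np.round(onz(d,p,.008),4).tolist(),np.round(s['tcp_rot'].T@(onz(d,p,.008)-s['position']),4).tolist(),c) for p,c in spots('wrist',t)])
```

```text
[0.53148216 0.30291737 0.18196464] [[0.451, 0.002, 0.892], [-0.892, 0.0, 0.451], [0.0, -1.0, 0.002]]
lifter_eye []
lifter_grip [([309.5, 211.1], [0.5288, 0.304, 0.008], [-0.0023, 0.174, -0.0021], 0.82), ([91.3, 136.7], [0.3608, 0.2825, 0.008], [-0.0589, 0.1737, -0.1618], 0.72)]
```

Request:
{"op": "arm_command", "data": {
  "translation": [
    [-0.02, 1, -0.02],
    [-0.02, 1, -0.02],
    [-0.02, 1, -0.02]
  ],
  "rotation": [
    [0, 0, 0],
    [0, 0, 0],
    [0, 0, 0]
  ],
  "grip": [-1, -1, -1]
}}

```text
time_s: 16.3
position: [0.5264, 0.3029, 0.0985]
tcp_rot: [[0.452, -0.006, 0.892], [-0.892, -0.002, 0.452], [-0.001, -1.0, -0.006]]
force: [-0.6, -0.5, 0.4]
opening: 0.999
```

Request:
{"op": "arm_command", "data": {
  "translation": [
    [0, 0.45, 0],
    [0, 0.92, 0],
    [0, 0.92, 0],
    [0, 0.92, 0]
  ],
  "rotation": [
    [0, 0, 0],
    [0, 0, 0],
    [0, 0, 0],
    [0, 0, 0]
  ],
  "grip": [-1, -1, -1, -1]
}}

```text
time_s: 16.7
position: [0.5297, 0.3042, 0.0288]
tcp_rot: [[0.452, 0.002, 0.892], [-0.892, 0.001, 0.452], [0.0, -1.0, 0.002]]
force: [0.1, 0.2, 0.1]
opening: 1.002
```

Request:
{"op": "arm_command", "data": {
  "translation": [
    [0, 0, 0],
    [0, 0, 0],
    [0, 0, 0],
    [0, 0, 0],
    [0, 0, 0]
  ],
  "rotation": [
    [0, 0, 0],
    [0, 0, 0],
    [0, 0, 0],
    [0, 0, 0],
    [0, 0, 0]
  ],
  "grip": [1, 1, 1, 1, 1]
}}

```text
time_s: 17.2
position: [0.5286, 0.3038, 0.0275]
tcp_rot: [[0.452, 0.001, 0.892], [-0.892, 0.0, 0.452], [0.0, -1.0, 0.001]]
force: [-0.8, 0.0, -0.6]
opening: 0.631
```

Request:
{"op": "arm_command", "data": {
  "translation": [
    [0, 0, 0],
    [0, 0, 0],
    [0, 0, 0],
    [0, 0, 0],
    [0, 0, 0]
  ],
  "rotation": [
    [0, 0, 0],
    [0, 0, 0],
    [0, 0, 0],
    [0, 0, 0],
    [0, 0, 0]
  ],
  "grip": [1, 1, 1, 1, 1]
}}

```text
time_s: 17.7
position: [0.5283, 0.3037, 0.0268]
tcp_rot: [[0.452, -0.0, 0.892], [-0.892, -0.0, 0.452], [-0.0, -1.0, -0.0]]
force: [-1.3, -0.4, 0.1]
opening: 0.241
```

Request:
{"op": "arm_command", "data": {
  "translation": [
    [0, -0.3, 0],
    [0, -1, 0],
    [0, -1, 0]
  ],
  "rotation": [
    [0, 0, 0],
    [0, 0, 0],
    [0, 0, 0]
  ],
  "grip": [1, 1, 1]
}}

```text
time_s: 18.0
position: [0.5316, 0.305, 0.1118]
tcp_rot: [[0.452, 0.009, 0.892], [-0.892, 0.003, 0.452], [0.001, -1.0, 0.01]]
force: [1.6, 1.3, -0.8]
opening: 0.247
```

Request:
{"op": "arm_command", "data": {
  "translation": [
    [0, -1, 0],
    [0, -1, 0]
  ],
  "rotation": [
    [0, 0, 0],
    [0, 0, 0]
  ],
  "grip": [1, 1]
}}

```text
time_s: 18.2
position: [0.5287, 0.3039, 0.1887]
tcp_rot: [[0.452, 0.001, 0.892], [-0.892, 0.0, 0.452], [0.0, -1.0, 0.001]]
force: [0.5, 0.3, -0.3]
opening: 0.25
```

Request:
{"op": "arm_command", "data": {
  "translation": [
    [0, -1, 0],
    [0, -1, 0]
  ],
  "rotation": [
    [0, 0, 0],
    [0, 0, 0]
  ],
  "grip": [1, 1]
}}

```text
time_s: 18.4
position: [0.5291, 0.3041, 0.27]
tcp_rot: [[0.452, 0.004, 0.892], [-0.892, 0.001, 0.452], [0.0, -1.0, 0.004]]
force: [0.6, 0.5, -0.8]
opening: 0.25
```

Request:
{"op": "arm_command", "data": {
  "translation": [
    [0.91, 0, -0.3],
    [0.91, 0, -0.3]
  ],
  "rotation": [
    [0, 0, 0],
    [0, 0, 0]
  ],
  "grip": [1, 1]
}}

```text
time_s: 18.6
position: [0.5402, 0.2264, 0.268]
tcp_rot: [[0.453, 0.002, 0.892], [-0.892, -0.001, 0.453], [0.002, -1.0, 0.002]]
force: [-0.4, -0.3, -1.6]
opening: 0.246
```

Request:
{"op": "arm_command", "data": {
  "translation": [
    [0.91, 0, -0.3],
    [0.91, 0, -0.3]
  ],
  "rotation": [
    [0, 0, 0],
    [0, 0, 0]
  ],
  "grip": [1, 1]
}}

```text
time_s: 18.8
position: [0.5511, 0.1493, 0.2664]
tcp_rot: [[0.451, -0.001, 0.893], [-0.893, -0.001, 0.451], [0.001, -1.0, -0.001]]
force: [0.3, 0.1, -1.2]
opening: 0.248
```

Request:
{"op": "arm_command", "data": {
  "translation": [
    [0.91, 0, -0.3],
    [0.91, 0, -0.3]
  ],
  "rotation": [
    [0, 0, 0],
    [0, 0, 0]
  ],
  "grip": [1, 1]
}}

```text
time_s: 19.0
position: [0.5628, 0.0733, 0.2664]
tcp_rot: [[0.45, -0.001, 0.893], [-0.893, -0.001, 0.45], [0.001, -1.0, -0.001]]
force: [0.0, 0.7, -1.0]
opening: 0.246
```

Request:
{"op": "arm_command", "data": {
  "translation": [
    [0.91, 0, -0.3],
    [0.91, 0, -0.3]
  ],
  "rotation": [
    [0, 0, 0],
    [0, 0, 0]
  ],
  "grip": [1, 1]
}}

```text
time_s: 19.2
position: [0.5744, -0.0026, 0.2664]
tcp_rot: [[0.45, -0.0, 0.893], [-0.893, -0.001, 0.45], [0.001, -1.0, -0.001]]
force: [0.5, 0.1, -0.5]
opening: 0.253
```

Request:
{"op": "arm_command", "data": {
  "translation": [
    [0.91, 0, -0.3],
    [0.91, 0, -0.3]
  ],
  "rotation": [
    [0, 0, 0],
    [0, 0, 0]
  ],
  "grip": [1, 1]
}}

```text
time_s: 19.4
position: [0.5859, -0.0786, 0.2664]
tcp_rot: [[0.45, -0.0, 0.893], [-0.893, -0.001, 0.45], [0.001, -1.0, -0.001]]
force: [0.3, -0.2, -1.6]
opening: 0.25
```

Request:
{"op": "arm_command", "data": {
  "translation": [
    [0.91, 0, -0.3],
    [0.91, 0, -0.3],
    [0.91, 0, -0.3]
  ],
  "rotation": [
    [0, 0, 0],
    [0, 0, 0],
    [0, 0, 0]
  ],
  "grip": [1, 1, 1]
}}

```text
time_s: 19.7
position: [0.5975, -0.1553, 0.2661]
tcp_rot: [[0.447, 0.0, 0.894], [-0.894, -0.002, 0.447], [0.001, -1.0, -0.0]]
force: [-0.2, -0.4, -0.6]
opening: 0.25
```

Request:
{"op": "arm_command", "data": {
  "translation": [
    [0, 0, 0],
    [0, 0, 0],
    [0, 0, 0],
    [0, 0, 0],
    [0, 0, 0]
  ],
  "rotation": [
    [0, 0.43, 0],
    [0, 0.43, 0],
    [0, 0.43, 0],
    [0, 0.43, 0],
    [0, 0.43, 0]
  ],
  "grip": [1, 1, 1, 1, 1]
}}

```text
time_s: 20.2
position: [0.5967, -0.1501, 0.2665]
tcp_rot: [[0.022, -0.001, 1.0], [-1.0, 0.001, 0.022], [-0.001, -1.0, -0.001]]
force: [-0.3, 0.4, -0.2]
opening: 0.248
```

Run:
```python
from h import *
S=eyes.capture('scene');a=spots('scene','lifter_eye');b=spots('scene','hook_low_tip');e=spots('scene','hook_low_seat')
s=bot.read_state();print(s['position'],s['opening'],np.round(s['tcp_rot'],3).tolist())
print(a,b,e)
for L in (.054,.058,.062):
    c=np.array(s['position'])+[0.02*L,-L,-.0188];print(L,c,proj(S,c))
print('tip',proj(S,[[.5992,-.274,.2135],[.5992,-.270,.2135]]))
s,d=wristcam();p=(spots('wrist','hook_low_seat'),spots('wrist','hook_low_tip'),spots('wrist','lifter_eye'));print(p)
print([onz(d,q,.151) for q,c in p[0]],[onz(d,q,.2135) for q,c in p[1]])
I=S['image'][220:340,160:304];J=d['image'][330:450,220:420]
cv2.imwrite('pics/s9.png',np.hstack([cv2.resize(I,(480,400)),cv2.resize(J,(320,192+208))]))
```

```text
[ 0.59705617 -0.15071544  0.26688114] 0.2478937954724685 [[0.02, -0.0, 1.0], [-1.0, 0.0, 0.02], [-0.0, -1.0, -0.0]]
[(array([230.08, 278.88]), 0.63), (array([378.88, 196.32]), 0.63)] [(array([204.992, 303.888]), 0.56), (array([201.408, 324.816]), 0.16)] [(array([200.832, 321.6  ]), 0.8)]
0.054 [ 0.59813617 -0.20471544  0.24808114] [[232.12635413 278.94758536]]
0.058 [ 0.59821617 -0.20871544  0.24808114] [[230.32251403 279.83813806]]
0.062 [ 0.59829617 -0.21271544  0.24808114] [[228.51355794 280.73121651]]
tip [[203.83758342 302.94564453]
 [205.6797743  302.05910805]]
([(array([313.728, 427.488]), 0.55), (array([476.032,  14.208]), 0.36)], [], [])
[array([ 0.60065607, -0.30099884,  0.151     ]), array([ 0.68483577, -0.01935013,  0.151     ])] []
```

View pics/s9.png

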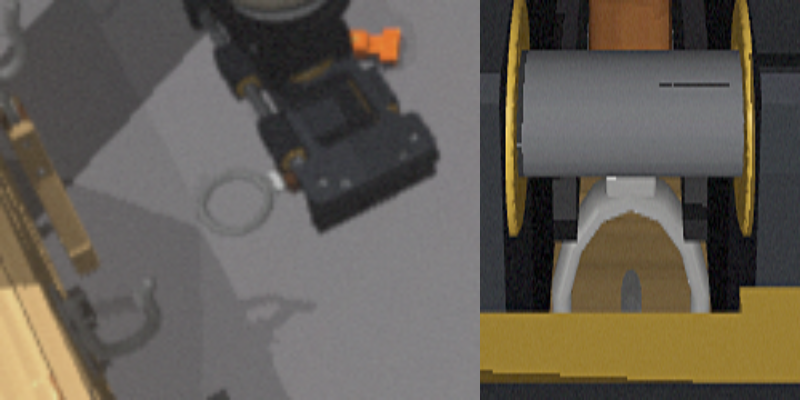

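Request:
{"op": "arm_command", "data": {
  "translation": [
    [0.4, 0, 0],
    [0.82, 0, 0],
    [0.82, 0, 0],
    [0.82, 0, 0],
    [0.82, 0.2, 0]
  ],
  "rotation": [
    [0, 0, 0],
    [0, 0, 0],
    [0, 0, 0],
    [0, 0, 0],
    [0, 0, 0]
  ],
  "grip": [1, 1, 1, 1, 1]
}}

```text
time_s: 21.1
position: [0.5996, -0.2167, 0.253]
tcp_rot: [[0.018, 0.004, 1.0], [-1.0, -0.002, 0.018], [0.002, -1.0, 0.004]]
force: [-0.3, 0.6, 0.0]
opening: 0.249
```

Request:
{"op": "arm_command", "data": {
  "translation": [
    [0, 0.15, 0],
    [0, 0.3, 0],
    [0, 0.45, 0],
    [0, 0.6, 0],
    [0, 0.6, 0]
  ],
  "rotation": [
    [0, 0, 0],
    [0, 0, 0],
    [0, 0, 0],
    [0, 0, 0],
    [0, 0, 0]
  ],
  "grip": [1, 1, 1, 1, 1]
}}

```text
time_s: 21.6
position: [0.5969, -0.215, 0.2004]
tcp_rot: [[0.018, -0.005, 1.0], [-1.0, 0.004, 0.018], [-0.004, -1.0, -0.005]]
force: [-0.8, 3.0, -2.3]
opening: 0.251
```

Request:
{"op": "arm_command", "data": {
  "translation": [
    [0, 0.13, 0],
    [0, 0.26, 0],
    [0, 0.26, 0],
    [0, 0.26, 0]
  ],
  "rotation": [
    [0, 0, 0],
    [0, 0, 0],
    [0, 0, 0],
    [0, 0, 0]
  ],
  "grip": [1, 1, 1, 1]
}}

```text
time_s: 22.0
position: [0.5984, -0.2169, 0.1819]
tcp_rot: [[0.018, -0.0, 1.0], [-1.0, -0.0, 0.018], [0.0, -1.0, -0.0]]
force: [-0.5, -0.4, -0.4]
opening: 0.247
```

Run:
```python
from h import *
S=eyes.capture('scene');s=bot.read_state();print(s['position'],s['force'])
I=S['image'][240:360,140:300];cv2.imwrite('pics/s10.png',cv2.resize(I,(800,600)))
```

```text
[ 0.59863299 -0.21701408  0.18231777] [ 0.69873377 -0.64374128 -0.1261534 ]
```

View pics/s10.png

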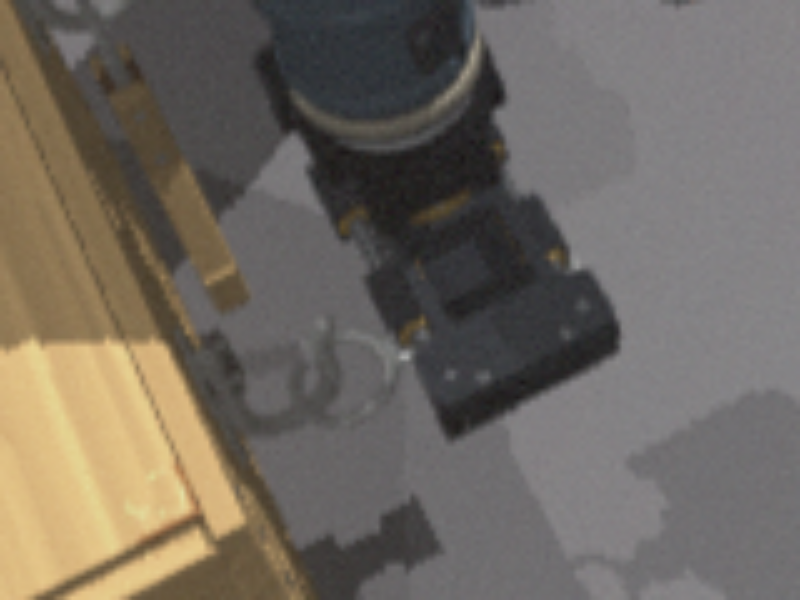

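Request:
{"op": "arm_command", "data": {
  "translation": [
    [0, 0, 0],
    [0, 0, 0],
    [0, 0, 0],
    [0, 0, 0],
    [0, 0, 0]
  ],
  "rotation": [
    [0, 0, 0],
    [0, 0, 0],
    [0, 0, 0],
    [0, 0, 0],
    [0, 0, 0]
  ],
  "grip": [-1, -1, -1, -1, -1]
}}

```text
time_s: 22.55
position: [0.5984, -0.2167, 0.1824]
tcp_rot: [[0.018, 0.0, 1.0], [-1.0, -0.0, 0.018], [0.0, -1.0, 0.0]]
force: [-0.3, 0.7, -0.2]
opening: 0.619
```

Request:
{"op": "arm_command", "data": {
  "translation": [
    [0, 0, 0],
    [0, 0, 0],
    [0, 0, 0],
    [0, 0, 0],
    [0, 0, 0]
  ],
  "rotation": [
    [0, 0, 0],
    [0, 0, 0],
    [0, 0, 0],
    [0, 0, 0],
    [0, 0, 0]
  ],
  "grip": [-1, -1, -1, -1, -1]
}}

```text
time_s: 23.05
position: [0.5983, -0.2166, 0.1821]
tcp_rot: [[0.018, -0.0, 1.0], [-1.0, 0.0, 0.018], [-0.0, -1.0, -0.0]]
force: [0.3, -0.5, -0.3]
opening: 0.989
```

Request:
{"op": "arm_command", "data": {
  "translation": [
    [0, -0.5, 0],
    [0, -1, 0],
    [0, -1, 0]
  ],
  "rotation": [
    [0, 0, 0],
    [0, 0, 0],
    [0, 0, 0]
  ],
  "grip": [-1, -1, -1]
}}

```text
time_s: 23.35
position: [0.6017, -0.2184, 0.2686]
tcp_rot: [[0.018, 0.011, 1.0], [-1.0, -0.006, 0.018], [0.007, -1.0, 0.011]]
force: [0.9, -0.5, 0.4]
opening: 0.999
```

Request:
{"op": "arm_command", "data": {
  "translation": [
    [-1, -1, 0],
    [-1, -1, 0],
    [-1, -1, 0]
  ],
  "rotation": [
    [0, 0, 0],
    [0, 0, 0],
    [0, 0, 0]
  ],
  "grip": [-1, -1, -1]
}}

```text
time_s: 23.65
position: [0.5981, -0.1341, 0.3463]
tcp_rot: [[0.021, 0.007, 1.0], [-1.0, -0.001, 0.021], [0.001, -1.0, 0.006]]
force: [0.0, -0.7, 0.3]
opening: 0.999
```

Request:
{"op": "arm_command", "data": {
  "translation": [
    [-1, 0, 0],
    [-1, 0, 0],
    [-1, 0, 0],
    [-1, 0, 0],
    [-1, 0, 0]
  ],
  "rotation": [
    [0, 0, 0],
    [0, 0, 0],
    [0, 0, 0],
    [0, 0, 0],
    [0, 0, 0]
  ],
  "grip": [-1, -1, -1, -1, -1]
}}

```text
time_s: 24.15
position: [0.5954, -0.0579, 0.3414]
tcp_rot: [[0.017, -0.001, 1.0], [-1.0, -0.001, 0.017], [0.001, -1.0, -0.001]]
force: [0.4, -0.4, 0.4]
opening: 1.003
```

Request:
{"op": "arm_command", "data": {
  "translation": [
    [0, 0, 0],
    [0, 0, 0],
    [0, 0, 0],
    [0, 0, 0],
    [0, 0, 0]
  ],
  "rotation": [
    [0, 0, 0],
    [0, 0, 0],
    [0, 0, 0],
    [0, 0, 0],
    [0, 0, 0]
  ],
  "grip": [-1, -1, -1, -1, -1]
}}

```text
time_s: 24.65
position: [0.5954, -0.0569, 0.3421]
tcp_rot: [[0.018, 0.0, 1.0], [-1.0, 0.0, 0.018], [-0.0, -1.0, 0.0]]
force: [-0.5, 0.3, -0.0]
opening: 1.001
```

Request:
{"op": "arm_command", "data": {
  "translation": [
    [0, 0, 0],
    [0, 0, 0],
    [0, 0, 0],
    [0, 0, 0],
    [0, 0, 0]
  ],
  "rotation": [
    [0, 0, 0],
    [0, 0, 0],
    [0, 0, 0],
    [0, 0, 0],
    [0, 0, 0]
  ],
  "grip": [-1, -1, -1, -1, -1]
}}

```text
time_s: 25.15
position: [0.5954, -0.0566, 0.3422]
tcp_rot: [[0.018, 0.0, 1.0], [-1.0, 0.0, 0.018], [-0.0, -1.0, 0.0]]
force: [-0.0, 0.5, -1.2]
opening: 0.997
```

Request:
{"op": "arm_command", "data": {
  "translation": [
    [0, 0, 0],
    [0, 0, 0],
    [0, 0, 0],
    [0, 0, 0],
    [0, 0, 0]
  ],
  "rotation": [
    [0, 0, 0],
    [0, 0, 0],
    [0, 0, 0],
    [0, 0, 0],
    [0, 0, 0]
  ],
  "grip": [-1, -1, -1, -1, -1]
}}

```text
time_s: 25.65
position: [0.5954, -0.0566, 0.3421]
tcp_rot: [[0.018, -0.0, 1.0], [-1.0, 0.0, 0.018], [-0.0, -1.0, -0.0]]
force: [-0.4, 0.1, 0.2]
opening: 1.0
```

Request:
{"op": "arm_command", "data": {
  "translation": [
    [0, 0, 0],
    [0, 0, 0],
    [0, 0, 0],
    [0, 0, 0],
    [0, 0, 0]
  ],
  "rotation": [
    [0, 0, 0],
    [0, 0, 0],
    [0, 0, 0],
    [0, 0, 0],
    [0, 0, 0]
  ],
  "grip": [-1, -1, -1, -1, -1]
}}

```text
time_s: 26.15
position: [0.5954, -0.0566, 0.3422]
tcp_rot: [[0.018, -0.0, 1.0], [-1.0, 0.0, 0.018], [-0.0, -1.0, -0.0]]
force: [-0.6, -0.4, 1.3]
opening: 0.993
```

Run:
```python
from h import *
S=eyes.capture('scene');s=bot.read_state();print(s['time_s'],s['position'],s['force'])
I=S['image'][200:350,120:320];cv2.imwrite('pics/s11.png',cv2.resize(I,(800,600)))
for t in ['tongs_eye','tongs_grip','lifter_eye','lifter_grip']: print(t,[(np.round(p,1).tolist(),c) for p,c in spots('scene',t,4)])
T=eyes.capture('top');a0=cv2.imread('pics/top0.png').astype(int)
print('hang straight pred', proj(S,[[.4197,-.30,.231-.02],[.4197,-.30,.15],[.5997,-.2995,.136],[.5997,-.2995,.078]]))
for t in ['jar1','crock','opener','bands','preserve']:
    print(t,[(np.round(onz(T,p,0),3),c) for p,c in (spots('top',t))])
# motion check
ims=[]
for i in range(6): ims.append(eyes.capture('scene')['image'][200:380,120:260].astype(int))
print('motion',[int((abs(cv2.blur((ims[0]-k).astype(np.float32),(5,5))).max(2)>12).sum()) for k in ims[1:]])
```

```text
26.2 [ 0.59544363 -0.05662833  0.34212896] [ 0.1084048  -0.8149026  -0.41469639]
tongs_eye [([159.0, 245.0], 0.65), ([401.4, 318.8], 0.44)]
tongs_grip [([166.3, 261.6], 0.66)]
lifter_eye [([196.2, 323.4], 0.6), ([379.1, 194.2], 0.56), ([238.2, 230.7], 0.55)]
lifter_grip [([361.1, 193.6], 0.81), ([202.7, 339.5], 0.67)]
hang straight pred [[163.11857428 247.37851535]
 [170.62280463 262.4073869 ]
 [200.52428385 325.56546936]
 [206.18005908 336.74274422]]
jar1 [(array([0.736, 0.   , 0.   ]), 0.86), (array([0.679, 0.417, 0.   ]), 0.82), (array([0.739, 0.332, 0.   ]), 0.78)]
crock [(array([0.765, 0.15 , 0.   ]), 0.89)]
opener [(array([0.648, 0.16 , 0.   ]), 0.89)]
bands [(array([0.4  , 0.143, 0.   ]), 0.55), (array([ 0.413, -0.35 ,  0.   ]), 0.52)]
preserve [(array([0.526, 0.514, 0.   ]), 0.62)]
motion [0, 0, 0, 0, 0]
```

Request:
{"op": "arm_command", "data": {
  "translation": [
    [0, 0, 0],
    [0, 0, 0],
    [0, 0, 0],
    [0, 0, 0],
    [0, 0, 0]
  ],
  "rotation": [
    [0, 0, 0],
    [0, 0, 0],
    [0, 0, 0],
    [0, 0, 0],
    [0, 0, 0]
  ],
  "grip": [-1, -1, -1, -1, -1]
}}

```text
time_s: 27.5
position: [0.5954, -0.0566, 0.3421]
tcp_rot: [[0.018, -0.0, 1.0], [-1.0, 0.0, 0.018], [-0.0, -1.0, -0.0]]
force: [-0.8, -0.0, -0.6]
opening: 1.0
```

Request:
{"op": "arm_command", "data": {
  "translation": [
    [0, 0, 0],
    [0, 0, 0],
    [0, 0, 0],
    [0, 0, 0],
    [0, 0, 0]
  ],
  "rotation": [
    [0, 0, 0],
    [0, 0, 0],
    [0, 0, 0],
    [0, 0, 0],
    [0, 0, 0]
  ],
  "grip": [-1, -1, -1, -1, -1]
}}

```text
time_s: 28.0
position: [0.5954, -0.0566, 0.3422]
tcp_rot: [[0.018, 0.0, 1.0], [-1.0, 0.0, 0.018], [-0.0, -1.0, 0.0]]
force: [0.6, 1.3, -1.1]
opening: 0.998
```

Request:
{"op": "arm_command", "data": {
  "translation": [
    [0, 0, 0],
    [0, 0, 0],
    [0, 0, 0],
    [0, 0, 0],
    [0, 0, 0]
  ],
  "rotation": [
    [0, 0, 0],
    [0, 0, 0],
    [0, 0, 0],
    [0, 0, 0],
    [0, 0, 0]
  ],
  "grip": [-1, -1, -1, -1, -1]
}}

```text
time_s: 28.5
position: [0.5954, -0.0566, 0.3422]
tcp_rot: [[0.018, -0.0, 1.0], [-1.0, -0.0, 0.018], [0.0, -1.0, -0.0]]
force: [-0.2, 0.0, 0.7]
opening: 0.998
```

Run:
```python
from h import *
old=cv2.imread('pics/s11.png');new=eyes.capture('scene')['image']
n=cv2.resize(new[200:350,120:320],(800,600))
print('changed',int((cv2.blur(np.abs(n.astype(np.float32)-old),(15,15)).max(2)>15).sum()))
for t in ['tongs_eye','tongs_grip','lifter_eye','lifter_grip']: print(t,[(np.round(p,1).tolist(),c) for p,c in spots('scene',t,4)])
print(bot.read_state()['time_s']);bot.hand_in()
```

```text
changed 0
tongs_eye [([159.4, 244.9], 0.69)]
tongs_grip [([162.6, 262.4], 0.74), ([198.3, 323.7], 0.22)]
lifter_eye [([240.1, 235.0], 0.68), ([380.0, 195.9], 0.62), ([354.7, 336.5], 0.27)]
lifter_grip [([261.5, 233.2], 0.67), ([362.0, 193.0], 0.57), ([201.5, 338.7], 0.52)]
28.75
the job is handed in; nothing more can be done
```

I hung the tongs on the higher hook first, then the real (brown-gripped) lifter on the lower one. Then I backed the gripper clear and handed in at 28.75 s.

**Gates:** I did not see either gate shut or test it by lifting. The evidence is the force: it rose to about 3–4 N as each ring pushed down, then fell back to roughly the tool's weight.

**Hanging and still:** The detected points put both tools below their hooks, a few pixels from where I predicted them. The scene camera showed no change around the hooks over the last 2.5 s. The tongs were seen hanging in an earlier picture. The lifter's hang rests on detections alone, because the viewer refused my last picture at the 12-picture limit. In the final check the network found the lifter's grip at its hook but not its ring, which it had found there 2.5 s before.

**Bystanders:** The jars, crock, opener and bands were measured again within about 1 cm of their first positions. The preserve jar was not found in the first measurement, so its position has nothing to be compared with.

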